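# Set the casting flasks over their wax trees

## Task

Get the wax trees ready for investing: one after another, lower each of the four steel casting flasks over the wax tree on the rubber base of its own size, so that it stands upright, fully down inside the base's rim. Set the flasks down gently, without letting them drop, and leave the bases, the jar and the orange bowl standing where they are.

Things in the scene. Friction and masses are not known exactly. Their poses are not given: they have to be found in the camera images.
- flask_a: The smallest of four casting flasks: a plain bright steel tube, open at both ends, standing upright on the bench; 30 mm outside diameter, 44 mm tall, wall 2 mm, about 66 g. Origin: centre of its lower end; z up along the tube.
- flask_b: The second smallest of four casting flasks: a plain bright steel tube, open at both ends, standing upright on the bench; 41 mm outside diameter, 52 mm tall, wall 2 mm, about 106 g. Origin: centre of its lower end; z up along the tube.
- flask_c: The second largest of four casting flasks: a plain bright steel tube, open at both ends, standing upright on the bench; 52 mm outside diameter, 60 mm tall, wall 2 mm, about 155 g. Origin: centre of its lower end; z up along the tube.
- flask_d: The largest of four casting flasks: a plain bright steel tube, open at both ends, standing upright on the bench; 63 mm outside diameter, 68 mm tall, wall 2 mm, about 213 g. Origin: centre of its lower end; z up along the tube.
- base_a: The smallest of four dark green round rubber sprue bases, loose on the bench, 48 mm outside diameter, made for the 30 mm flask. A rim 4 mm thick and 12 mm tall (inside diameter 40 mm) surrounds a floor 6 mm above the bench on which the flask stands; a blue wax tree rises from its middle, up to 38 mm above the bench and 6.0 mm from the axis at most. Origin: centre of its underside; z up.
- base_b: The second smallest of four dark green round rubber sprue bases, loose on the bench, 59 mm outside diameter, made for the 41 mm flask. A rim 4 mm thick and 12 mm tall (inside diameter 51 mm) surrounds a floor 6 mm above the bench on which the flask stands; a blue wax tree rises from its middle, up to 46 mm above the bench and 11.5 mm from the axis at most. Origin: centre of its underside; z up.
- base_c: The second largest of four dark green round rubber sprue bases, loose on the bench, 70 mm outside diameter, made for the 52 mm flask. A rim 4 mm thick and 12 mm tall (inside diameter 62 mm) surrounds a floor 6 mm above the bench on which the flask stands; a blue wax tree rises from its middle, up to 54 mm above the bench and 17.0 mm from the axis at most. Origin: centre of its underside; z up.
- base_d: The largest of four dark green round rubber sprue bases, loose on the bench, 81 mm outside diameter, made for the 63 mm flask. A rim 4 mm thick and 12 mm tall (inside diameter 73 mm) surrounds a floor 6 mm above the bench on which the flask stands; a blue wax tree rises from its middle, up to 62 mm above the bench and 22.5 mm from the axis at most. Origin: centre of its underside; z up.
- jar: Bystander: clear jar with red contents and a white lid, 56 mm diameter, 65 mm tall, standing on the bench. Origin: centre of its underside.
- bowl: Bystander: orange rubber mixing bowl, 120 mm across the top, 55 mm tall, standing on the bench. Origin: centre of its underside.

How it is judged:
At the end, for the whole second after the job is handed in: Each flask stands released, at rest and upright (0.08 rad) on the base of its own size, within 8 mm of its axis, its lower end 3 to 9 mm above the base's underside (inside the rim, on the floor); bases level (0.08 rad) and at rest; bases, jar and bowl within 30 mm of where they started (horizontal distance between flask_a and base_a below 0.008 m and z of flask_a in the frame of base_a between 0.003 and 0.009 m and angle between each of flask_a, base_a, flask_b, base_b, flask_c, base_c, flask_d, base_d's own z axis and vertical below 0.08 rad and linear speed of each of flask_a, base_a, flask_b, base_b, flask_c, base_c, flask_d, base_d below 0.02 m/s and contact force between the fingers and flask_a below 0.1 N and distance of each of base_a, base_b, base_c, base_d, jar, bowl from where it was at the start of the episode below 0.03 m and horizontal distance between flask_b and base_b below 0.008 m and z of flask_b in the frame of base_b between 0.003 and 0.009 m and contact force between the fingers and flask_b below 0.1 N and horizontal distance between flask_c and base_c below 0.008 m and z of flask_c in the frame of base_c between 0.003 and 0.009 m and contact force between the fingers and flask_c below 0.1 N and horizontal distance between flask_d and base_d below 0.008 m and z of flask_d in the frame of base_d between 0.003 and 0.009 m and contact force between the fingers and flask_d below 0.1 N); the robot touches nothing.
It fails at once if a flask is let fall (faster than 0.5 m/s while no finger touches it: a fall of about 13 mm) ((linear speed of flask_a above 0.5 m/s and contact force between the fingers and flask_a below 0.05 N) or (linear speed of flask_b above 0.5 m/s and contact force between the fingers and flask_b below 0.05 N) or (linear speed of flask_c above 0.5 m/s and contact force between the fingers and flask_c below 0.05 N) or (linear speed of flask_d above 0.5 m/s and contact force between the fingers and flask_d below 0.05 N)).
It fails at once if a base is pushed more than 30 mm from its place or tipped ((distance of base_a from where it was at the start of the episode above 0.03 m or angle between base_a's own z axis and vertical above 0.35 rad) or (distance of base_b from where it was at the start of the episode above 0.03 m or angle between base_b's own z axis and vertical above 0.35 rad) or (distance of base_c from where it was at the start of the episode above 0.03 m or angle between base_c's own z axis and vertical above 0.35 rad) or (distance of base_d from where it was at the start of the episode above 0.03 m or angle between base_d's own z axis and vertical above 0.35 rad)).
It fails at once if the jar or the bowl is pushed more than 30 mm from its place or tipped ((distance of jar from where it was at the start of the episode above 0.03 m or angle between jar's own z axis and vertical above 0.35 rad) or (distance of bowl from where it was at the start of the episode above 0.03 m or angle between bowl's own z axis and vertical above 0.35 rad)).
It also fails if it takes over 106 s, if anything falls off the work surface, if the arm or the gripper's body presses on something with over 40 N, if the wrist force passes 120 N, or if a joint passes its speed limit or range.

## Robot

A 6-joint arm with a two-finger parallel gripper is mounted at the origin on the work surface. World frame = base frame: x ahead of the robot, y to its left, z up, the work surface at z = 0. Lengths are in m, angles in rad, forces in N, time in s.
With the tool pointing down it reaches from about 0.375 to 0.975 m from the base axis. Payload 3.8 kg.
Tool frame: the origin (TCP) lies midway between the tips of the shut fingers; the grasp point (between the pads) lies 19 mm behind it; z points along the fingers, y is the line along which they close (so a half turn about z gives the same grasp; the last joint's range is limited). The gripper opens to 85 mm and grips with 20 to 120 N. Pads are 22 mm wide; open, the fingers measure 114 mm over their backs; the gripper's body (76 mm by 85 mm) begins 54 mm behind the grasp point. The pads swing forward as they close: fully open they stand 13 mm farther back than shut.
Start: joints at [-0.037, 0.264, 1.604, -0, 1.274, -0.037], TCP at [0.675, -0, 0.231] pointing down, gripper open.
Joint ranges: [-2.63, 2.63], [-0.94, 2.18], [0.31, 2.57], [-1.31, 4.45], [0, 2.66], [-2.55, 2.55]. Speed limits (rad/s): [2.57, 2.57, 3.14, 3.14, 3.14, 3.14].

## Interface

Orientations are given as a rotation vector (axis times angle).
In Python, from workcell import sensors, viewer, job gives the robot as it stands.
- The arm moves only by the shell command python3 -m inch 'ROWS' [FORCE]. ROWS is JSON, one flat list of numbers, 7 for each row, row after row: the shift along the tool's x, y, z in mm, then the turn, a rotation vector about the tool's x, y, z in degrees, then the finger opening in mm, from 0 to 85.4. A call has exactly 8 rows; each row shifts and turns the commanded pose from where the row before left it, along the tool's axes as they then stand; what a row does not reach is not made up. A row lasts 1/10 s, in which the tool goes at most 50 mm and 8.59 degrees, less where a joint would pass 70% of its speed; a pose out of reach is approached as far as the arm can. A call is refused whole if a number of a shift passes 50 or a number of a turn 8.59, either way. A call with a gripper value outside its range is refused whole. The fingers move at their own pace and stop on an object; FORCE is the grip in N (left out, the last holds). Time passes only in rows, so rows that do not move let the fingers close, or fill a call up. It gives the time, the measured TCP pose, the force, the opening and the grip force at its end, in the units of the state.
- sensors.read_state(): the state, without advancing time (a new reading comes with each control period).
- viewer.read_camera(name): name is "scene" or "side" or "wrist"; returns the picture (420x560x3 uint8, red, green, blue); there is no depth.
- viewer.camera_params(name): a dict with "K" (3x3 intrinsics, pixels), "k1" (the pictures are not rectified: a ray, as slopes to the right and down, at radius r is drawn at 1 + k1 r^2 times it, then the intrinsics apply), "world_to_cam" (4x4, takes a point from world to camera coordinates). Camera axes: x right, y down, z forward; pixel columns grow to the right and rows downward; lengths in m; the calibration is good to about 2 mm. A picture is of the moment at which its call begins: read the wrist's pose just before it. camera_params takes no time and is no camera call; for the wrist camera it gives the pose at the moment of the call.
- job.finish_job(): hands the job in; it is judged then, once.
The state is a dict: "time": time; "q": joint angles; "joint_vel": joint speeds; "joint_torque": joint torques, N m; "tool_pos": TCP position; "tcp_rot": TCP orientation; "wrist_force": force on the tool from outside, world axes, zero at the start; "torque": the same for the moment, N m; "width": opening from 0.0 (shut) to 1.0 (fully open); "grip_force": force on a finger pad.
Only numpy, scipy, OpenCV 4.12 (cv2) and the standard library are available. Lean on these libraries where they do the work, as an engineer would, in place of code of your own. Each camera call takes 0.05 s, during which the arm holds its last target. There are 200 camera calls.

## Working session

There is one attempt and no reset: what is moved stays moved. The work goes in short steps, Python scripts to look and compute and a shell command to move; the robot and the scene stay as the last step left them, time stands still between calls to the robot, and variables do not carry over. Pictures are saved under pics/ and viewed, at most 14 in all, crops included, and the job is handed in when it is done.

```bash
mkdir -p pics
cat > h.py <<'E'
import numpy as np,cv2
from workcell import sensors,viewer,job
def shot(n,f):
    p=viewer.camera_params(n); im=viewer.read_camera(n); cv2.imwrite('pics/'+f,cv2.cvtColor(im,cv2.COLOR_RGB2BGR)); np.savez('pics/'+f[:-4],K=p['K'],k1=p['k1'],T=p['world_to_cam']); return im
def load(f):
    d=np.load('pics/'+f+'.npz'); return d['K'],float(d['k1']),d['T']
def proj(P,c):
    K,k1,T=c; X=np.asarray(P)@T[:3,:3].T+T[:3,3]; s=X[...,:2]/X[...,2:]; s=s*(1+k1*(s**2).sum(-1,keepdims=True)); return s@K[:2,:2].T+K[:2,2]
def back(uv,z,c):
    K,k1,T=c; d=np.array([k1,0,0,0,0.]); s=cv2.undistortPoints(np.array([[uv]],float),K,d)[0,0]
    R=T[:3,:3]; o=-R.T@T[:3,3]; r=R.T@np.array([s[0],s[1],1]); return o+r*(z-o[2])/r[2]
E
python3 - <<'E'
from h import *
for n in ['scene','side','wrist']:
    shot(n,n+'0.png'); c=load(n+'0'); print(n,c[1],-c[2][:3,:3].T@c[2][:3,3])
print(sensors.read_state())
E
```

```text
scene 0.015425375134275538 [1.15437621 0.47801734 1.33719895]
side -0.008004747206383089 [0.45668599 0.83607699 0.66029741]
wrist -0.03872661829160676 [0.67540323 0.08181042 0.37198934]
{'time': 0.15, 'q': array([-3.68932130e-02,  2.64581287e-01,  1.60508815e+00,  2.13816148e-05,
        1.27372247e+00, -3.69208623e-02]), 'joint_vel': array([ 0.00175892, -0.00124753, -0.0036153 ,  0.00067099, -0.00133686,
        0.0009813 ]), 'joint_torque': array([-4.44535381e-04, -5.15905774e+01, -3.67958951e+01, -2.06692371e-04,
        8.09489022e-03,  2.50629785e-05]), 'tool_pos': array([6.74412632e-01, 3.15252804e-05, 2.30232205e-01]), 'tcp_rot': array([-2.22047529e+00, -2.22052275e+00,  1.89903707e-03]), 'wrist_force': array([ 0.05789084, -0.44192837,  0.19055428]), 'torque': array([ 3.85653955e-02,  4.02694315e-05, -1.66921803e-02]), 'grip_force': 0.0, 'width': 1.0001614183285008}
```

View pics/scene0.png

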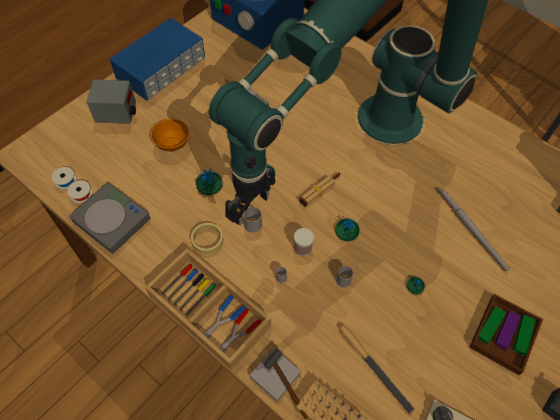

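View pics/wrist0.png

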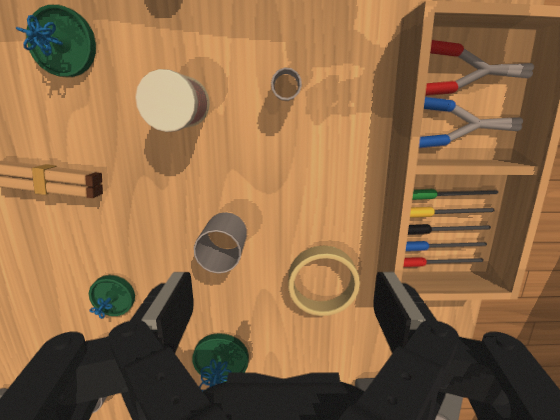

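View pics/side0.png

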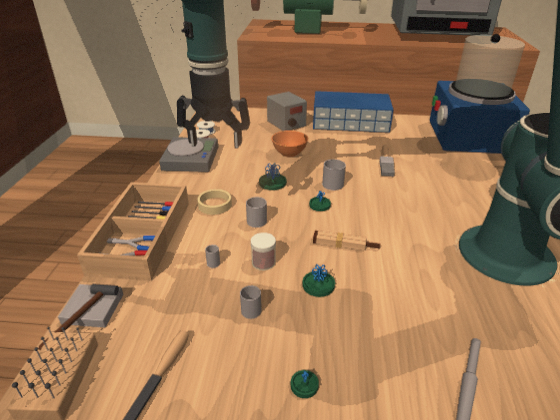

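Run:
```python
from h import *
im=cv2.imread('pics/side0.png')
a=cv2.resize(im[155:275,195:355],None,fx=5,fy=5,interpolation=cv2.INTER_CUBIC);cv2.imwrite('pics/s1.png',a)
c=load('side0')
hsv=cv2.cvtColor(im,cv2.COLOR_BGR2HSV)
m=cv2.inRange(hsv,(62,110,15),(95,255,130))
m=cv2.morphologyEx(m,cv2.MORPH_CLOSE,np.ones((3,3)))
for k in cv2.findContours(m,0,2)[0]:
    if cv2.contourArea(k)>100:
        x,y,w,h=cv2.boundingRect(k)
        u=[x,y+h/2]; 
        l=back([x-.5,y+h/2],.008,c); r=back([x+w-.5,y+h/2],.008,c)
        print((x,y,w,h),((l+r)/2).round(3),'diam',np.linalg.norm(l-r).round(4))
```

```text
(291, 371, 27, 27) [0.456 0.395 0.008] diam 0.0452
(303, 272, 31, 24) [0.439 0.152 0.008] diam 0.0659
(310, 197, 20, 14) [ 0.443 -0.157  0.008] diam 0.0541
```

View pics/s1.png

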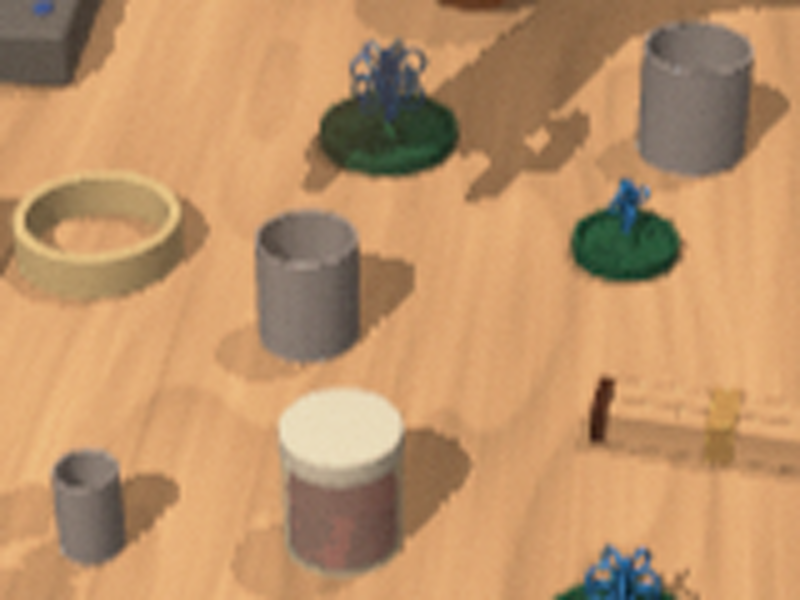

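Run:
```python
from h import *
c=load('side0')
f=lambda x,y:(x/5-.4+195,y/5-.4+155)
for n,l,r,y,z in [('D',643,752,48,.068),('C',258,358,240,.06),('A',54,122,470,.044),('baseD',320,459,130,.012),('baseB',572,680,243,.012),('jar',278,405,432,.065)]:
    L=back(f(l,y),z,c);R=back(f(r,y),z,c);print(n,((L+R)/2).round(3),'d',np.linalg.norm(L-R).round(4))
c=load('scene0')
for n,u,z in [('C',(253,212),.06),('A',(281,271),.044),('B',(345,270),.052),('baseA',(416,285),.01),('baseC',(347,229),.01),('baseD',(208,183),.01),('jar',(304,236),.065),('bowl',(169,131),.055)]: print(n,back(u,z,c).round(3))
im=cv2.imread('pics/side0.png')
a=cv2.resize(im[265:405,215:355],None,fx=4,fy=4,interpolation=cv2.INTER_CUBIC)
b=cv2.imread('pics/scene0.png')[205:305,240:440];
cv2.imwrite('pics/s2.png',a)
```

```text
D [ 0.408 -0.275  0.068] d 0.0621
C [ 0.601 -0.067  0.06 ] d 0.0497
A [0.675 0.101 0.044] d 0.0299
baseD [ 0.582 -0.26   0.012] d 0.0808
baseB [ 0.442 -0.155  0.012] d 0.0582
jar [0.564 0.09  0.065] d 0.0554
C [ 0.594 -0.071  0.06 ]
A [0.676 0.102 0.044]
B [0.565 0.231 0.052]
baseA [0.455 0.394 0.01 ]
baseC [0.438 0.149 0.01 ]
baseD [ 0.585 -0.264  0.01 ]
jar [0.562 0.087 0.065]
bowl [ 0.544 -0.468  0.055]
```

View pics/s2.png

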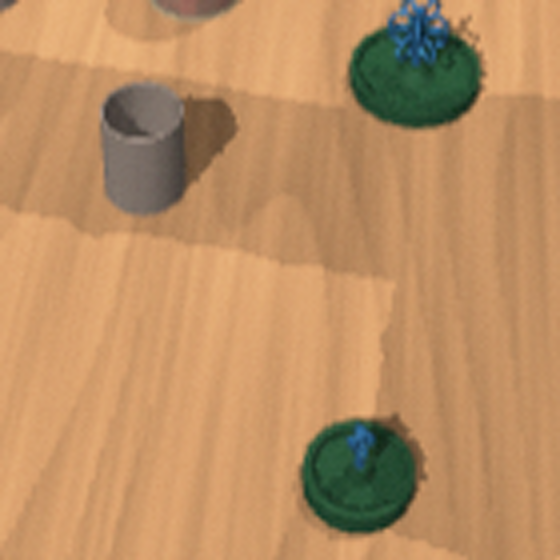

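Run:
```python
from h import *
c=load('side0')
f=lambda x,y:(x/4-.4+215,y/4-.4+265)
for n,l,r,y,z in [('B',102,185,112,.052),('baseA',302,417,472,.012),('baseC',350,482,72,.012)]:
    L=back(f(l,y),z,c);R=back(f(r,y),z,c);print(n,((L+R)/2).round(3),'d',np.linalg.norm(L-R).round(4))
c=load('wrist0')
for n,u,z in [('C',(220,251),.06),('A',(286,84),.044),('baseC',(63,41),.012),('baseB',(113,296),.01),('baseD',(221,357),.01),('jar',(168,100),.065)]: print(n,back(u,z,c).round(3))
```

```text
B [0.57  0.235 0.052] d 0.04
baseA [0.456 0.394 0.012] d 0.0481
baseC [0.438 0.152 0.012] d 0.07
C [ 0.607 -0.066  0.06 ]
A [0.678 0.103 0.044]
baseC [0.446 0.15  0.012]
baseB [ 0.448 -0.156  0.01 ]
baseD [ 0.586 -0.256  0.01 ]
jar [0.569 0.088 0.065]
```

```bash
python3 -m inch '[17,0,20,0,0,0,60, 17,0,20,0,0,0,60, 17,1,20,0,0,0,60, 17,1,20,0,0,0,60, 17,0,20,0,0,0,60, 17,0,20,0,0,0,60, 0,0,10,0,0,0,60, 0,0,5,0,0,0,60]' 40
```

```text
time: 0.95
tool_pos: [0.6758, 0.1019, 0.0944]
tcp_rot: [-2.219, -2.221, 0.004]
wrist_force: [-0.6, 0.1, -0.4]
width: 0.702
grip_force: 0.0
```

```bash
python3 -m inch '[0,0,20,0,0,0,60, 0,0,20,0,0,0,60, 0,0,20,0,0,0,60, 0,0,15,0,0,0,60, 0,0,9,0,0,0,60, 0,0,0,0,0,0,60, 0,0,0,0,0,0,20, 0,0,0,0,0,0,20]' 40; python3 -m inch '[0,0,0,0,0,0,20, 0,0,0,0,0,0,20, 0,0,0,0,0,0,20, 0,0,-5,0,0,0,20, 0,0,-20,0,0,0,20, 0,0,-30,0,0,0,20, 0,0,-30,0,0,0,20, 0,0,-30,0,0,0,20]'; python3 -c "
from h import *
shot('wrist','w1.png');print(sensors.read_state())"
```

```text
time: 1.75
tool_pos: [0.6781, 0.102, 0.0137]
tcp_rot: [2.221, 2.22, 0.003]
wrist_force: [-3.7, 0.6, 2.0]
width: 0.372
grip_force: 0.8
time: 2.55
tool_pos: [0.676, 0.102, 0.1275]
tcp_rot: [-2.22, -2.221, 0.003]
wrist_force: [0.4, -0.2, -0.4]
width: 0.337
grip_force: 39.5
{'time': 2.6, 'q': array([1.13326580e-01, 3.52090198e-01, 1.67430399e+00, 5.53031771e-05,
       1.10783928e+00, 1.13125224e-01]), 'joint_vel': array([ 0.00063572,  0.00435734, -0.03106785,  0.00038287, -0.11243931,
        0.00046177]), 'joint_torque': array([-1.14135642e-01, -3.66257930e+01, -2.17121601e+01, -7.49356026e-03,
        5.75199444e-01, -2.30006350e-06]), 'tool_pos': array([0.67973361, 0.10244143, 0.13431545]), 'tcp_rot': array([2.21802317, 2.21841544, 0.00908052]), 'wrist_force': array([ 1.55800703, -0.21592759,  3.82657775]), 'torque': array([ 0.01774505, -0.02271062, -0.00139267]), 'grip_force': 39.561185985803604, 'width': 0.3401857762457919}
```

View pics/w1.png

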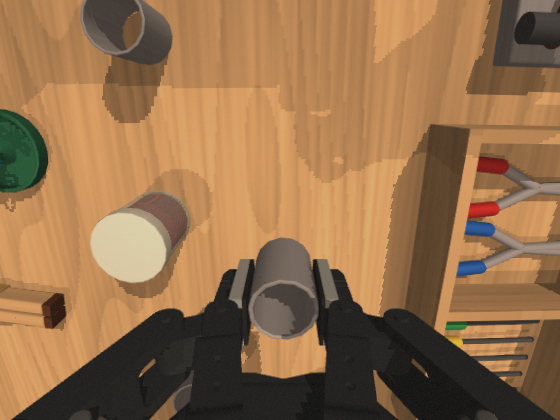

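```bash
python3 - <<'E'
from h import *
c=load('w1')
print(back((284,309),.134-.011+.044,c),back((284,309),.126-.011+.044,c))
E
python3 -m inch '[15,-12,0,0,0,0,20, 25,-19,0,0,0,0,20, 25,-19,0,0,0,0,20, 25,-19,0,0,0,0,20, 25,-19,0,0,0,0,20, 25,-19,0,0,0,0,20, 25,-19,0,0,0,0,20, 25,-19,0,0,0,0,20]'; python3 -m inch '[25,-19,0,0,0,0,20, 25,-19,0,0,0,0,20, 25,-18,0,0,0,0,20, 15,-11,0,0,0,0,20, 12,-8,0,0,0,0,20, 0,0,0,0,0,0,20, 0,0,0,0,0,0,20, 0,0,0,0,0,0,20]'; python3 -c "
from h import *
shot('wrist','w2.png');shot('scene','sc2.png');print(sensors.read_state()['tool_pos'])"
```

```text
[0.67726195 0.1112066  0.167     ] [0.6772765  0.10553452 0.159     ]
time: 3.4
tool_pos: [0.5289, 0.2928, 0.1252]
tcp_rot: [-2.22, -2.221, 0.005]
wrist_force: [-0.6, 1.0, -0.4]
width: 0.337
grip_force: 39.6
time: 4.2
tool_pos: [0.4573, 0.3932, 0.1269]
tcp_rot: [2.222, 2.22, -0.001]
wrist_force: [-0.1, -0.3, -0.8]
width: 0.341
grip_force: 39.6
[0.4575688  0.39316277 0.12718071]
```

View pics/w2.png

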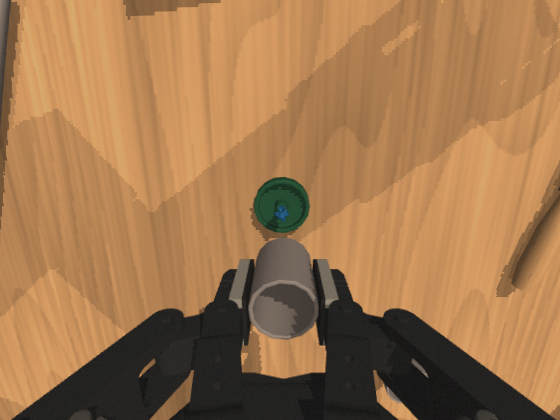

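Run:
```python
from h import *
c=load('w2');print(back((281,204),.012,c),'flask top',back((284,309),.126-.011+.044,c),'bot edge', proj(np.array([[.456,.394,.012],[.456,.394,.116],[.456,.394,.159]]),c))
```

```text
[0.45643083 0.39687006 0.012     ] flask top [0.45850223 0.39715048 0.159     ] bot edge [[280.5005251  207.24898058]
 [279.08315173 265.68459683]
 [277.87976523 315.52852498]]
```

```bash
python3 -m inch '[0,-1.5,15,0,0,0,20, 0,0,25,0,0,0,20, 0,0,20,0,0,0,20, 0,0,15,0,0,0,20, 0,0,12,0,0,0,20, 0,0,10,0,0,0,20, 0,0,7,0,0,0,20, 0,0,0,0,0,0,20]'; python3 -m inch '[0,0,0.7,0,0,0,20, 0,0,0.7,0,0,0,20, 0,0,0.7,0,0,0,20, 0,0,0.7,0,0,0,20, 0,0,0.7,0,0,0,20, 0,0,0,0,0,0,20, 0,0,0,0,0,0,20, 0,0,0,0,0,0,20]'
```

```text
time: 5.1
tool_pos: [0.4551, 0.3936, 0.0223]
tcp_rot: [-2.221, -2.221, 0.002]
wrist_force: [0.6, 0.2, -0.7]
width: 0.337
grip_force: 39.6
time: 5.9
tool_pos: [0.4555, 0.3941, 0.0199]
tcp_rot: [-2.221, -2.221, -0.0]
wrist_force: [-0.2, -1.5, -0.1]
width: 0.337
grip_force: 39.7
```

```bash
python3 -m inch '[0,0,0.6,0,0,0,20, 0,0,0.6,0,0,0,20, 0,0,0.6,0,0,0,20, 0,0,0.5,0,0,0,20, 0,0,0,0,0,0,20, 0,0,0,0,0,0,20, 0,0,0,0,0,0,20, 0,0,0,0,0,0,20]'; python3 -c "
from h import *
shot('side','sd3.png');im=cv2.imread('pics/sd3.png')[310:410,240:370];cv2.imwrite('pics/sd3c.png',cv2.resize(im,None,fx=5,fy=5))"
```

```text
time: 6.7
tool_pos: [0.4556, 0.3942, 0.0197]
tcp_rot: [-2.221, -2.221, -0.0]
wrist_force: [-4.8, -3.2, 13.9]
width: 0.34
grip_force: 41.2
```

View pics/sd3c.png

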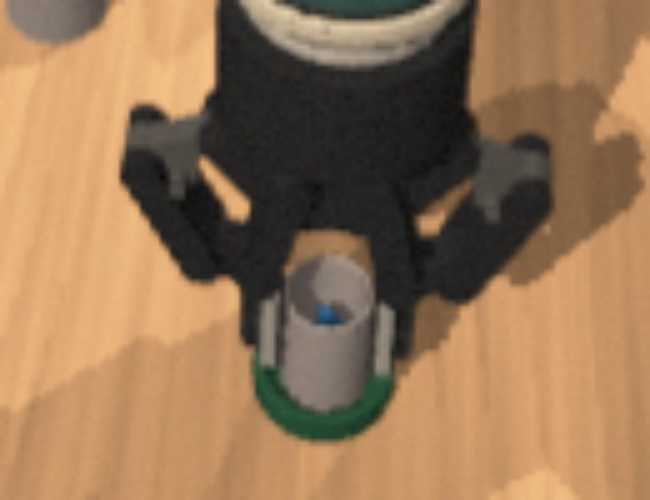

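Run:
```python
from h import *
c=load('sd3');t=np.linspace(0,6.28,200)
for x,y,z in [(.456,.394,.05),(.456,.394,.056),(.456,.397,.05)]:
    p=(proj(np.c_[x+.015*np.cos(t),y+.015*np.sin(t),z+0*t],c)-[240,310]+.4)*5;print(p.min(0),p.max(0))
```

```text
[281.48175801 255.14600989] [374.06731073 334.60627059]
[281.94795366 243.64130511] [374.98526584 323.09239293]
[280.85973468 262.81578298] [373.76447795 342.82338156]
```

```bash
python3 -m inch '[0,0,-1,0,0,0,20, 0,0,0,0,0,0,45, 0,0,0,0,0,0,45, 0,0,0,0,0,0,45, 0,0,0,0,0,0,45, 0,0,-5,0,0,0,45, 0,0,-15,0,0,0,45, 0,0,-20,0,0,0,45]'; python3 -m inch '[0,0,-30,0,0,0,65, 0,0,-30,0,0,0,65, -20,14,-10,0,0,0,65, -30,21,0,0,0,0,65, -30,21,0,0,0,0,65, -30,21,0,0,0,0,65, -30,21,0,0,0,0,65, -20,14,0,0,0,0,65]'; python3 -c "
from h import *
shot('scene','sc4.png');shot('wrist','w4.png');print(sensors.read_state()['tool_pos'])
a=cv2.imread('pics/sc4.png')[160:310,180:440];cv2.imwrite('pics/sc4c.png',cv2.resize(a,None,fx=3,fy=3,interpolation=cv2.INTER_CUBIC))"
```

```text
time: 7.55
tool_pos: [0.4548, 0.3935, 0.0587]
tcp_rot: [-2.221, -2.221, 0.003]
wrist_force: [0.8, 0.2, -0.4]
width: 0.528
grip_force: 0.0
time: 8.35
tool_pos: [0.5692, 0.2322, 0.1303]
tcp_rot: [2.222, 2.219, 0.003]
wrist_force: [-0.1, 0.6, 0.7]
width: 0.763
grip_force: 0.0
[0.56980806 0.23156089 0.13016705]
```

View pics/sc4c.png

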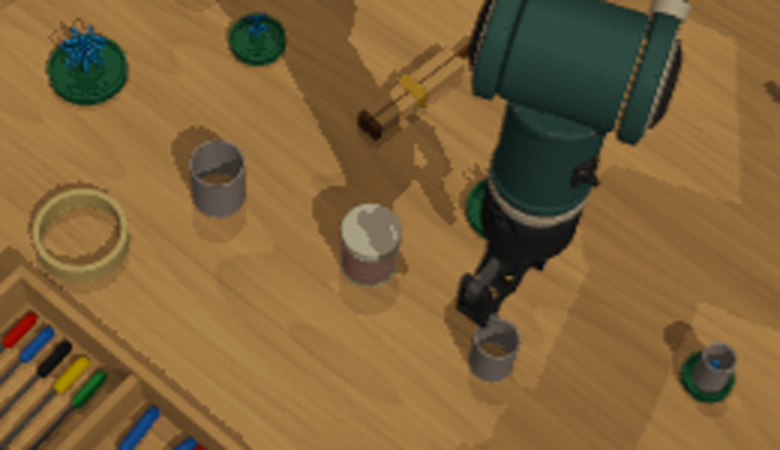

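View pics/w4.png

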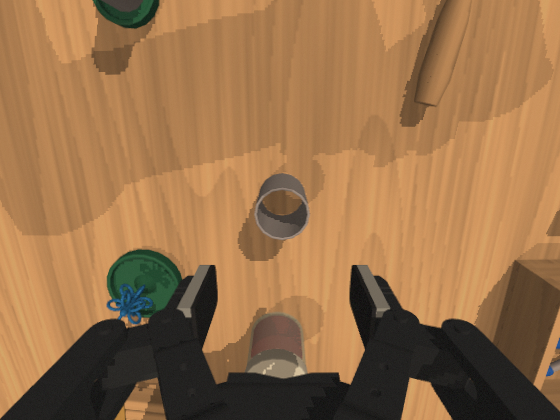

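Run:
```python
from h import *
c=load('w4');print('B',back((282.5,212.5),.052,c),'baseC',back((144.5,283),.012,c))
c=load('sc4');f=lambda x,y:(x/3-.33+180,y/3-.33+160)
for n,x,y,z in [('B',495,337,.052),('C',218,161,.06),('bB',257,37,.012),('bD',88,65,.012),('jar',371,231,.065)]: print(n,back(f(x,y),z,c))
```

```text
B [0.57189286 0.23806204 0.052     ] baseC [0.44243543 0.15552219 0.012     ]
B [0.56997816 0.233512   0.052     ]
C [ 0.59873219 -0.06986743  0.06      ]
bB [ 0.44140976 -0.15977431  0.012     ]
bD [ 0.57958278 -0.26522468  0.012     ]
jar [0.56500387 0.08721345 0.065     ]
```

```bash
python3 -m inch '[0.5,2,15,0,0,0,65, 0,0,25,0,0,0,65, 0,0,25,0,0,0,65, 0,0,20,0,0,0,65, 0,0,15,0,0,0,65, 0,0,10,0,0,0,65, 0,0,5,0,0,0,65, 0,0,0,0,0,0,65]'; python3 -m inch '[0,0,0,0,0,0,30, 0,0,0,0,0,0,30, 0,0,0,0,0,0,30, 0,0,0,0,0,0,30, 0,0,0,0,0,0,30, 0,0,0,0,0,0,30, 0,0,0,0,0,0,30, 0,0,0,0,0,0,30]' 45
```

```text
time: 9.25
tool_pos: [0.5692, 0.2348, 0.013]
tcp_rot: [-2.221, -2.222, 0.001]
wrist_force: [-0.3, 0.1, -0.5]
width: 0.76
grip_force: 0.0
time: 10.05
tool_pos: [0.5706, 0.2349, 0.0148]
tcp_rot: [2.221, 2.221, 0.003]
wrist_force: [-0.9, 0.7, 5.4]
width: 0.464
grip_force: 45.8
```

```bash
python3 -m inch '[0,0,-5,0,0,0,30, 0,0,-20,0,0,0,30, 0,0,-30,0,0,0,30, 0,0,-30,0,0,0,30, -15,-5,-30,0,0,0,30, -25,-8,-5,0,0,0,30, -28,-9,0,0,0,0,30, -28,-9,0,0,0,0,30]'; python3 -m inch '[-30,-10,0,0,0,0,30, -30,-10,0,0,0,0,30, -30,-10,0,0,0,0,30, -30,-10,0,0,0,0,30, -30,-10,0,0,0,0,30, -30,-10,0,0,0,0,30, -30,-10,0,0,0,0,30, -30,-10,0,0,0,0,30]';  python3 -m inch '[-28,-8,0,0,0,0,30, -18,-6,0,0,0,0,30, -9,-2,0,0,0,0,30, 0,0,0,0,0,0,30, 0,0,0,0,0,0,30, 0,0,0,0,0,0,30, 0,0,0,0,0,0,30, 0,0,0,0,0,0,30]'; python3 -c "
from h import *
shot('wrist','w5.png');print(sensors.read_state()['tool_pos'])"
```

```text
time: 10.85
tool_pos: [0.5378, 0.1376, 0.1336]
tcp_rot: [2.221, 2.222, -0.0]
wrist_force: [0.4, -0.2, -1.4]
width: 0.47
grip_force: 45.6
time: 11.65
tool_pos: [0.4572, -0.1025, 0.1331]
tcp_rot: [-2.221, -2.221, 0.001]
wrist_force: [-0.2, -0.4, -1.6]
width: 0.473
grip_force: 45.6
time: 12.45
tool_pos: [0.4427, -0.1559, 0.1334]
tcp_rot: [-2.22, -2.223, -0.0]
wrist_force: [0.4, -0.4, -1.2]
width: 0.47
grip_force: 45.5
[ 0.4426585  -0.15595803  0.13344457]
```

View pics/w5.png

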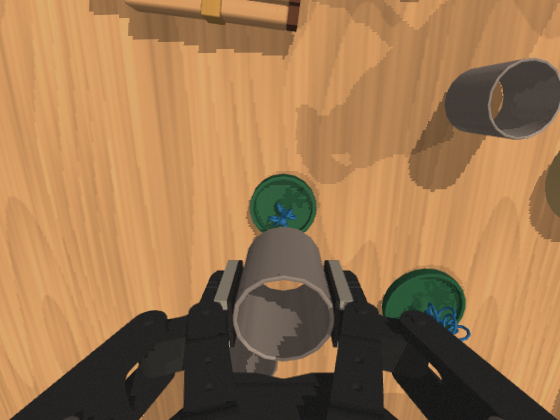

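Run:
```python
from h import *
c=load('w5');print('base',back((282.5,205),.012,c),'flask',back((283,318),.1706,c),'bD',back((424,300),.012,c),'C',back((524,99),.06,c))
t=np.linspace(0,6.28,300)
for x,y in [(.4415,-.155),(.4415,-.152)]:
    p=proj(np.c_[x+.0295*np.cos(t),y+.0295*np.sin(t),.012+0*t],c);print('base ext',p.min(0),p.max(0))
p=proj(np.c_[.4427+.0205*np.cos(t),-.156+.0205*np.sin(t),.1706+0*t],c);print('fl ext',p.min(0),p.max(0))
```

```text
base [ 0.4431261  -0.15495278  0.012     ] flask [ 0.44349493 -0.15247518  0.1706    ] bD [ 0.58046192 -0.25119591  0.012     ] C [ 0.60127959 -0.06737418  0.06      ]
base ext [246.50932444 171.33618328] [314.72596979 236.59425018]
base ext [246.3882338  167.78062521] [314.83673274 233.48150627]
fl ext [229.04839105 279.88973211] [332.90039473 366.1274852 ]
```

```bash
python3 -m inch '[-2,0,15,0,0,0,30, 0,0,25,0,0,0,30, 0,0,20,0,0,0,30, 0,0,15,0,0,0,30, 0,0,12,0,0,0,30, 0,0,10,0,0,0,30, 0,0,8,0,0,0,30, 0,0,4,0,0,0,30]'; python3 -m inch '[0,0,0.6,0,0,0,30, 0,0,0.6,0,0,0,30, 0,0,0.6,0,0,0,30, 0,0,0.6,0,0,0,30, 0,0,0.6,0,0,0,30, 0,0,0.6,0,0,0,30, 0,0,0,0,0,0,30, 0,0,0,0,0,0,30]'
```

```text
time: 13.3
tool_pos: [0.4424, -0.1584, 0.0239]
tcp_rot: [-2.221, -2.221, 0.0]
wrist_force: [0.8, -0.5, -1.3]
width: 0.466
grip_force: 45.5
time: 14.1
tool_pos: [0.4425, -0.1585, 0.0209]
tcp_rot: [-2.221, -2.221, 0.0]
wrist_force: [0.1, 0.0, -0.8]
width: 0.464
grip_force: 45.5
```

```bash
python3 -m inch '[0,0,0.5,0,0,0,30, 0,0,0.5,0,0,0,30, 0,0,0.5,0,0,0,30, 0,0,0.5,0,0,0,30, 0,0,0.5,0,0,0,30, 0,0,0,0,0,0,30, 0,0,0,0,0,0,30, 0,0,0,0,0,0,30]'
```

```text
time: 14.9
tool_pos: [0.4426, -0.1586, 0.0207]
tcp_rot: [-2.221, -2.221, 0.001]
wrist_force: [-8.4, 1.9, 20.8]
width: 0.47
grip_force: 48.0
```

```bash
python3 -m inch '[0,0,-1.5,0,0,0,30, 0,0,0,0,0,0,62, 0,0,0,0,0,0,62, 0,0,0,0,0,0,62, 0,0,0,0,0,0,62, 0,0,-5,0,0,0,62, 0,0,-15,0,0,0,62, 0,0,-20,0,0,0,62]'; python3 -m inch '[0,0,-30,0,0,0,80, 5,10,-30,0,0,0,80, 15,27,-10,0,0,0,80, 18,30,0,0,0,0,80, 18,30,0,0,0,0,80, 18,30,0,0,0,0,80, 12,22,0,0,0,0,80, 5,8,0,0,0,0,80]'; python3 -m inch '[0,0,0,0,0,0,80, 0,0,0,0,0,0,80, 0,0,0,0,0,0,80, 0,0,0,0,0,0,80, 0,0,0,0,0,0,80, 0,0,0,0,0,0,80, 0,0,0,0,0,0,80, 0,0,0,0,0,0,80]';  python3 -c "
from h import *
shot('side','sd6.png');shot('wrist','w6.png');print(sensors.read_state()['tool_pos'])
a=cv2.imread('pics/sd6.png')[140:260,190:350];a=cv2.resize(a,None,fx=4,fy=4,interpolation=cv2.INTER_CUBIC)[:,:640]
b=cv2.imread('pics/w6.png')[80:380,100:400]
cv2.imwrite('pics/m6.png',a);cv2.imwrite('pics/w6c.png',cv2.resize(b,None,fx=2,fy=2))"
```

```text
time: 15.7
tool_pos: [0.4414, -0.1581, 0.0594]
tcp_rot: [-2.22, -2.22, 0.002]
wrist_force: [0.4, -0.6, -0.7]
width: 0.726
grip_force: 0.0
time: 16.5
tool_pos: [0.6016, -0.0663, 0.1302]
tcp_rot: [2.219, 2.223, 0.002]
wrist_force: [-0.0, 0.5, 0.9]
width: 0.942
grip_force: 0.0
time: 17.3
tool_pos: [0.5994, -0.0676, 0.1299]
tcp_rot: [2.222, 2.221, 0.0]
wrist_force: [0.1, -0.0, 0.3]
width: 0.936
grip_force: 0.0
[ 0.59949792 -0.06749151  0.12989854]
```

View pics/m6.png

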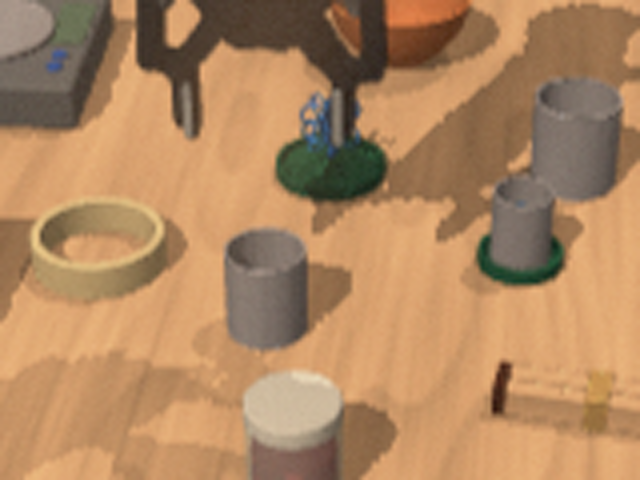

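View pics/w6c.png

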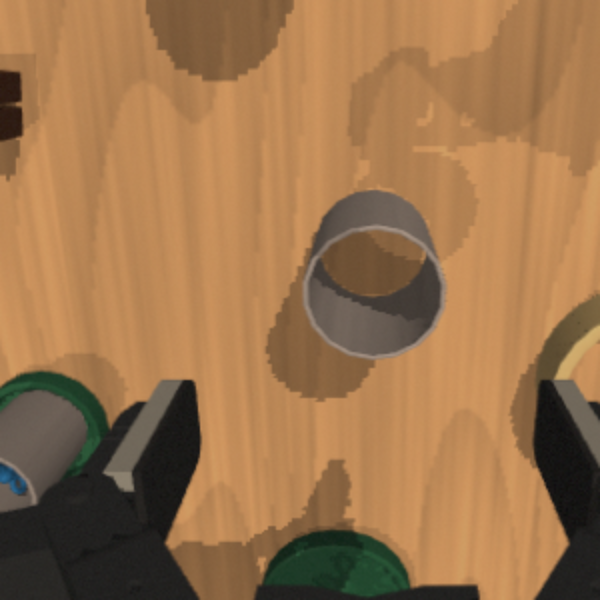

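Run:
```python
from h import *
c=load('w6');print('C',back((286.8,225.3),.06,c))
c=load('sd6');print('ring',back((98/4+190,215/4+140),.02,c),back((165/4+190,235/4+140),.02,c))
g=lambda x,y:(x/4+189.6,y/4+139.6)
print('C',back(g(266.5,254),.06,c),'D',back(g(578,98),.068,c),'bD',back(g(331,165),.012,c))
```

```text
C [ 0.60303308 -0.06590389  0.06      ]
ring [ 0.73019044 -0.1594366   0.02      ] [ 0.68009114 -0.13935017  0.02      ]
C [ 0.60085708 -0.06520189  0.06      ] D [ 0.40767556 -0.27545035  0.068     ] bD [ 0.58239766 -0.25848259  0.012     ]
```

```bash
python3 -m inch '[0,1,15,0,0,0,80, 0,0,25,0,0,0,80, 0,0,25,0,0,0,80, 0,0,20,0,0,0,80, 0,0,15,0,0,0,80, 0,0,8,0,0,0,80, 0,0,5,0,0,0,80, 0,0,0,0,0,0,80]'; python3 -m inch '[0,0,0,0,0,0,42, 0,0,0,0,0,0,42, 0,0,0,0,0,0,42, 0,0,0,0,0,0,42, 0,0,0,0,0,0,42, 0,0,0,0,0,0,42, 0,0,0,0,0,0,42, 0,0,0,0,0,0,42]' 50
```

```text
time: 18.2
tool_pos: [0.6005, -0.0675, 0.0165]
tcp_rot: [-2.221, -2.221, 0.0]
wrist_force: [-0.6, -0.4, 0.4]
width: 0.936
grip_force: 0.0
time: 19.0
tool_pos: [0.6017, -0.0677, 0.0184]
tcp_rot: [2.22, 2.22, 0.002]
wrist_force: [-0.4, -0.3, 6.7]
width: 0.593
grip_force: 52.3
```

```bash
python3 -m inch '[0,0,-5,0,0,0,42, 0,0,-20,0,0,0,42, 0,0,-30,0,0,0,42, 0,0,-30,0,0,0,42, 5,-4,-30,0,0,0,42, 15,-11,-5,0,0,0,42, 22,-16,0,0,0,0,42, 25,-18,0,0,0,0,42]'; python3 -m inch '[25,-19,0,0,0,0,42, 25,-19,0,0,0,0,42, 25,-19,0,0,0,0,42, 25,-19,0,0,0,0,42, 25,-18,0,0,0,0,42, 17,-12,0,0,0,0,42, 10,-6.5,0,0,0,0,42, 0,0,0,0,0,0,42]';  python3 -m inch '[0,0,0,0,0,0,42, 0,0,0,0,0,0,42, 0,0,0,0,0,0,42, 0,0,0,0,0,0,42, 0,0,0,0,0,0,42, 0,0,0,0,0,0,42, 0,0,0,0,0,0,42, 0,0,0,0,0,0,42]'
python3 - <<'E'
from h import *
im=shot('wrist','w7.png');print(sensors.read_state()['tool_pos'])
c=load('w7')
hsv=cv2.cvtColor(im,cv2.COLOR_RGB2HSV);m=cv2.inRange(hsv,(62,110,15),(95,255,150))
for k in cv2.findContours(m,0,2)[0]:
    if cv2.contourArea(k)>300: print(cv2.boundingRect(k))
t=np.linspace(0,6.28,300)
for x,y,r,z in [(.439,.155,.035,.012),(.439,.158,.035,.012)]:
    p=proj(np.c_[x+r*np.cos(t),y+r*np.sin(t),z+0*t],c);print(p.min(0),p.max(0))
E
```

```text
time: 19.8
tool_pos: [0.5496, 0.0005, 0.1356]
tcp_rot: [-2.222, -2.219, 0.001]
wrist_force: [-0.5, 0.7, -2.1]
width: 0.602
grip_force: 52.5
time: 20.6
tool_pos: [0.4369, 0.1523, 0.1356]
tcp_rot: [-2.218, -2.223, 0.003]
wrist_force: [-0.0, -0.6, -1.4]
width: 0.6
grip_force: 52.5
time: 21.4
tool_pos: [0.439, 0.1515, 0.1369]
tcp_rot: [2.222, 2.221, -0.0]
wrist_force: [-0.7, -0.0, -2.2]
width: 0.595
grip_force: 52.5
[0.43900351 0.15149618 0.13689798]
(244, 166, 77, 61)
[241.85709603 160.89869851] [322.088419   237.98374546]
[241.71757037 157.3196963 ] [322.21836954 234.92076022]
```

```bash
python3 -m inch '[-0.5,-0.5,15,0,0,0,42, 0,0,25,0,0,0,42, 0,0,20,0,0,0,42, 0,0,15,0,0,0,42, 0,0,12,0,0,0,42, 0,0,10,0,0,0,42, 0,0,8,0,0,0,42, 0,0,4,0,0,0,42]'; python3 -m inch '[0,0,0.6,0,0,0,42, 0,0,0.6,0,0,0,42, 0,0,0.6,0,0,0,42, 0,0,0.6,0,0,0,42, 0,0,0.5,0,0,0,42, 0,0,0,0,0,0,42, 0,0,0,0,0,0,42, 0,0,0,0,0,0,42]'
```

```text
time: 22.25
tool_pos: [0.4384, 0.151, 0.0274]
tcp_rot: [-2.221, -2.221, 0.001]
wrist_force: [-0.3, -0.2, -2.5]
width: 0.598
grip_force: 52.5
time: 23.05
tool_pos: [0.4385, 0.151, 0.025]
tcp_rot: [2.221, 2.221, 0.0]
wrist_force: [0.7, -0.2, -2.5]
width: 0.6
grip_force: 52.5
```

No early contact, so it is inside the rim; continue.

```bash
python3 -m inch '[0,0,0.5,0,0,0,42, 0,0,0.5,0,0,0,42, 0,0,0.5,0,0,0,42, 0,0,0.5,0,0,0,42, 0,0,0.5,0,0,0,42, 0,0,0,0,0,0,42, 0,0,0,0,0,0,42, 0,0,0,0,0,0,42]'
```

```text
time: 23.85
tool_pos: [0.4386, 0.1511, 0.0243]
tcp_rot: [-2.221, -2.221, 0.001]
wrist_force: [-6.3, -1.7, 14.5]
width: 0.596
grip_force: 54.0
```

```bash
python3 -m inch '[0,0,-1.5,0,0,0,42, 0,0,0,0,0,0,74, 0,0,0,0,0,0,74, 0,0,0,0,0,0,74, 0,0,0,0,0,0,74, 0,0,-5,0,0,0,74, 0,0,-15,0,0,0,74, 0,0,-20,0,0,0,74]'; python3 -m inch '[0,0,-30,0,0,0,85, -10,0,-30,0,0,0,85, -25,-2,-15,0,0,0,85, -30,-2,0,0,0,0,85, -30,-2,0,0,0,0,85, -30,-2,0,0,0,0,85, -30,-2,0,0,0,0,85, -30,-2,0,0,0,0,85]'; python3 -m inch '[-30,-2,0,0,0,0,85, -30,-2,0,0,0,0,85, -30,-2,0,0,0,0,85, -30,-2,0,0,0,0,85, -30,-3,0,0,0,0,85, -30,-3,0,0,0,0,85, -30,-3,0,0,0,0,85, -20,-2,0,0,0,0,85]';  python3 -m inch '[-10,-1,0,0,0,0,85, 0,0,0,0,0,0,85, 0,0,0,0,0,0,85, 0,0,0,0,0,0,85, 0,0,0,0,0,0,85, 0,0,0,0,0,0,85, 0,0,0,0,0,0,85, 0,0,0,0,0,0,85]'
python3 - <<'E'
from h import *
im=shot('wrist','w8.png');shot('side','sd8.png');shot('scene','sc8.png');print(sensors.read_state()['tool_pos'])
c=load('w8');t=np.linspace(0,6.28,400)
# fit D's top rim: bright/dark edge strength along projected circle, by search
e=cv2.GaussianBlur(cv2.cvtColor(im,cv2.COLOR_RGB2GRAY),(0,0),1).astype(np.float32);e=np.hypot(cv2.Sobel(e,5,1,0),cv2.Sobel(e,5,0,1))
best=[]
for x in np.arange(.395,.422,.0005):
  for y in np.arange(-.29,-.26,.0005):
    p=proj(np.c_[x+.0315*np.cos(t),y+.0315*np.sin(t),.068+0*t],c).astype(np.float32)
    v=cv2.remap(e,p[None,:,0],p[None,:,1],1)[0];best.append((np.minimum(v,60).mean(),x,y))
print(sorted(best)[-4:])
E
```

```text
time: 24.65
tool_pos: [0.4374, 0.1507, 0.0636]
tcp_rot: [-2.221, -2.22, 0.004]
wrist_force: [0.4, 0.3, 0.5]
width: 0.867
grip_force: 0.0
time: 25.45
tool_pos: [0.4264, -0.0351, 0.1394]
tcp_rot: [2.221, 2.221, 0.001]
wrist_force: [0.7, -0.3, 0.2]
width: 0.996
grip_force: 0.0
time: 26.25
tool_pos: [0.4073, -0.2659, 0.1394]
tcp_rot: [2.222, 2.22, -0.0]
wrist_force: [-0.4, 1.0, -0.1]
width: 0.999
grip_force: 0.0
time: 27.05
tool_pos: [0.4066, -0.2738, 0.139]
tcp_rot: [2.221, 2.222, 0.0]
wrist_force: [0.0, 0.6, 0.2]
width: 1.001
grip_force: 0.0
[ 0.40651939 -0.2739551   0.13899455]
[(np.float32(49.71857), np.float64(0.40700000000000003), np.float64(-0.27299999999999996)), (np.float32(50.13146), np.float64(0.40800000000000003), np.float64(-0.27249999999999996)), (np.float32(51.741867), np.float64(0.40700000000000003), np.float64(-0.27249999999999996)), (np.float32(52.885708), np.float64(0.40750000000000003), np.float64(-0.27249999999999996))]
```

```bash
python3 -m inch '[-1.5,0.5,18,0,0,0,85, 0,0,25,0,0,0,85, 0,0,25,0,0,0,85, 0,0,20,0,0,0,85, 0,0,15,0,0,0,85, 0,0,10,0,0,0,85, 0,0,5,0,0,0,85, 0,0,0,0,0,0,85]'; python3 -m inch '[0,0,0,0,0,0,53, 0,0,0,0,0,0,53, 0,0,0,0,0,0,53, 0,0,0,0,0,0,53, 0,0,0,0,0,0,53, 0,0,0,0,0,0,53, 0,0,0,0,0,0,53, 0,0,0,0,0,0,53]' 55
```

```text
time: 28.0
tool_pos: [0.4068, -0.2754, 0.0206]
tcp_rot: [-2.221, -2.221, 0.0]
wrist_force: [-0.2, -1.2, 0.6]
width: 0.995
grip_force: 0.0
time: 28.8
tool_pos: [0.408, -0.2763, 0.0222]
tcp_rot: [2.22, 2.22, 0.0]
wrist_force: [-0.4, -0.2, 5.5]
width: 0.721
grip_force: 60.5
```

```bash
python3 -m inch '[0,0,-5,0,0,0,53, 0,0,-20,0,0,0,53, 0,0,-30,0,0,0,53, 0,0,-30,0,0,0,53, 0,0,-25,0,0,0,53, 1,10,-5,0,0,0,53, 1,18,0,0,0,0,53, 2,23,0,0,0,0,53]'; python3 -m inch '[2,25,0,0,0,0,53, 2,25,0,0,0,0,53, 2,25,0,0,0,0,53, 2,22,0,0,0,0,53, 2,18,0,0,0,0,53, 0.5,9.5,0,0,0,0,53, 0,0,0,0,0,0,53, 0,0,0,0,0,0,53]';  python3 -m inch '[0,0,0,0,0,0,53, 0,0,0,0,0,0,53, 0,0,0,0,0,0,53, 0,0,0,0,0,0,53, 0,0,0,0,0,0,53, 0,0,0,0,0,0,53, 0,0,0,0,0,0,53, 0,0,0,0,0,0,53]'
cat >> h.py <<'E'
def fit(f,x0,y0,r,z,s=.014,frac=None):
    c=load(f);e=cv2.GaussianBlur(cv2.imread('pics/'+f+'.png',0),(0,0),1).astype(np.float32);e=np.hypot(cv2.Sobel(e,5,1,0),cv2.Sobel(e,5,0,1))
    t=np.linspace(0,6.28,400);b=[]
    if frac: t=np.linspace(frac[0],frac[1],300)
    for x in np.arange(x0-s,x0+s,.0005):
        for y in np.arange(y0-s,y0+s,.0005):
            p=proj(np.c_[x+r*np.cos(t),y+r*np.sin(t),z+0*t],c).astype(np.float32)
            b.append((np.minimum(cv2.remap(e,p[None,:,0],p[None,:,1],1)[0],60).mean(),x,y))
    b.sort();b=np.array(b[-4:]);return b.mean(0).round(4)
E
python3 - <<'E'
from h import *
shot('wrist','w9.png');p=sensors.read_state()['tool_pos'];print(p)
print('flask',fit('w9',p[0],p[1]+.002,.0315,p[2]-.0222+.068))
print('base wrist',fit('w9',.5825,-.258,.0405,.012,frac=(.3,2.84)))
print('base side before',fit('sd8',.5825,-.26,.0405,.012),'scene',fit('sc8',.5825,-.262,.0405,.012))
print('check placed C flask in side/scene',fit('sd8',.4385,.151,.026,.066),fit('sc8',.4385,.151,.026,.066))
E
```

```text
time: 29.6
tool_pos: [0.4582, -0.2708, 0.1344]
tcp_rot: [-2.221, -2.219, 0.0]
wrist_force: [0.4, -0.2, -2.7]
width: 0.721
grip_force: 60.7
time: 30.4
tool_pos: [0.5817, -0.2604, 0.1343]
tcp_rot: [-2.219, -2.22, 0.002]
wrist_force: [-0.0, 0.1, -2.1]
width: 0.725
grip_force: 60.7
time: 31.2
tool_pos: [0.5825, -0.261, 0.136]
tcp_rot: [2.221, 2.221, -0.0]
wrist_force: [-0.7, -0.6, -2.3]
width: 0.724
grip_force: 60.7
[ 0.58251231 -0.2609864   0.13599544]
flask [37.2494  0.5835 -0.2581]
base wrist [60.      0.5841 -0.2616]
base side before [58.9287  0.5825 -0.2598] scene [60.     0.586 -0.264]
check placed C flask in side/scene [56.7104  0.4392  0.1482] [54.3014  0.4382  0.1488]
```

```bash
python3 -m inch '[-2,0.5,15,0,0,0,53, 0,0,25,0,0,0,53, 0,0,20,0,0,0,53, 0,0,14,0,0,0,53, 0,0,11,0,0,0,53, 0,0,9,0,0,0,53, 0,0,7,0,0,0,53, 0,0,3,0,0,0,53]'; python3 -m inch '[0,0,0.6,0,0,0,53, 0,0,0.6,0,0,0,53, 0,0,0.6,0,0,0,53, 0,0,0.6,0,0,0,53, 0,0,0.6,0,0,0,53, 0,0,0,0,0,0,53, 0,0,0,0,0,0,53, 0,0,0,0,0,0,53]';python3 -m inch '[0,0,0.6,0,0,0,53, 0,0,0.6,0,0,0,53, 0,0,0.6,0,0,0,53, 0,0,0.5,0,0,0,53, 0,0,0,0,0,0,53, 0,0,0,0,0,0,53, 0,0,0,0,0,0,53, 0,0,0,0,0,0,53]'
```

```text
time: 32.05
tool_pos: [0.583, -0.263, 0.0315]
tcp_rot: [-2.221, -2.221, 0.0]
wrist_force: [0.7, 0.0, -2.1]
width: 0.722
grip_force: 60.7
time: 32.85
tool_pos: [0.583, -0.263, 0.029]
tcp_rot: [2.221, 2.221, 0.0]
wrist_force: [-0.0, 0.2, -1.3]
width: 0.721
grip_force: 60.7
time: 33.65
tool_pos: [0.5831, -0.263, 0.0282]
tcp_rot: [2.221, 2.221, 0.0]
wrist_force: [-3.6, 1.6, 6.8]
width: 0.723
grip_force: 61.5
```

Seated at the expected 0.0282. Release, retreat, and check.

```bash
python3 -m inch '[0,0,-0.5,0,0,0,53, 0,0,0,0,0,0,82, 0,0,0,0,0,0,82, 0,0,0,0,0,0,82, 0,0,0,0,0,0,82, 0,0,-5,0,0,0,82, 0,0,-15,0,0,0,82, 0,0,-20,0,0,0,82]'; python3 -m inch '[0,0,-30,0,0,0,82, 0,0,-40,0,0,0,82, 0,0,-40,0,0,0,82, 0,0,-40,0,0,0,82, 0,0,-40,0,0,0,82, 0,0,-20,0,0,0,82, 0,0,0,0,0,0,82, 0,0,0,0,0,0,82]'
python3 - <<'E'
from h import *
shot('side','sd10.png');shot('scene','sc10.png')
for n,bx,by,R,r,h in [('a',.4555,.394,.024,.015,.044),('b',.4425,-.1585,.0295,.0205,.052),('c',.4385,.151,.035,.026,.06),('d',.583,-.263,.0405,.0315,.068)]:
    for f in ('sd10','sc10'): print(n,f,'flask',fit(f,bx,by,r,h+.006,.01),'base',fit(f,bx,by,R,.012,.01))
a=cv2.imread('pics/sd10.png')[120:410,220:380];cv2.imwrite('pics/fin.png',cv2.resize(a,None,fx=2,fy=2,interpolation=cv2.INTER_CUBIC))
E
```

```text
time: 34.45
tool_pos: [0.5823, -0.2627, 0.0673]
tcp_rot: [-2.22, -2.22, 0.001]
wrist_force: [0.7, 0.1, -0.2]
width: 0.957
grip_force: 0.0
time: 35.25
tool_pos: [0.5831, -0.263, 0.2784]
tcp_rot: [2.22, 2.22, 0.001]
wrist_force: [0.1, -0.5, -0.1]
width: 0.961
grip_force: 0.0
a sd10 flask [56.8047  0.4544  0.3931] base [59.2925  0.4544  0.397 ]
a sc10 flask [55.346   0.4515  0.3962] base [58.8495  0.4552  0.394 ]
b sd10 flask [55.1805  0.4391 -0.1615] base [54.1854  0.442  -0.1486]
b sc10 flask [52.3972  0.4372 -0.1588] base [57.6446  0.45   -0.1542]
c sd10 flask [56.9779  0.4382  0.1458] base [53.7318  0.4378  0.1427]
c sc10 flask [53.5336  0.4372  0.149 ] base [57.2574  0.4376  0.1511]
d sd10 flask [53.0676  0.585  -0.2638] base [50.7379  0.5807 -0.253 ]
d sc10 flask [48.2732  0.5829 -0.2702] base [56.056   0.5837 -0.2592]
```

View pics/fin.png

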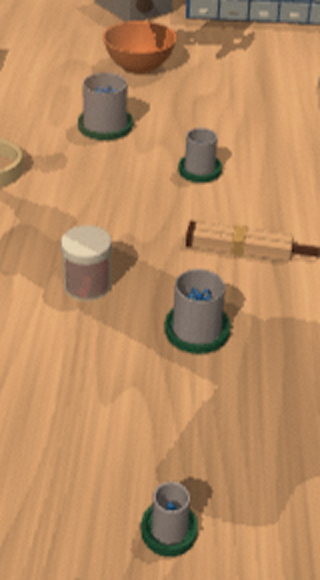

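The picture shows all four flasks upright inside their rims: d at (105,105), b at (201,155), c at (199,310) and a at (171,517). The jar and bowl are in place, and the arm is clear.

```bash
python3 -c "
from workcell import job
print(job.finish_job())"
```

```text
the job is handed in; nothing more can be done
None
```

All four flasks are standing upright inside the rims of their own bases, released, and the job was handed in at about 35 s. The hand-in call returned no verdict, so I am going by the contact heights and the final picture.

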